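# Set up a casting ring on the bench vibrator

### The job

Get the bench vibrator ready for investing a bridge: set the grey ring former in the round recess of the vibrator's plate, stand the bridge pattern upright in the former's cup, then lower the larger steel ring over the pattern until it sits on the former's flange, and last close the ring with the lid, fully home and level. Do it in that order, never let the pattern tip over, and leave the smaller steel ring where it stands.

Things in the scene. Friction and masses are not known exactly. Their poses are not given: they have to be found in the camera images.
- vibrator: Bench vibrator, fixed: white box 130 x 130 mm with a square aluminium plate on top, 62 mm high in all. In the middle of the plate is a round recess 76 mm across, 4 mm deep, with a dark rubber floor 58 mm above the table. Origin: centre of the underside, straight below the recess centre; z up. It may stand at any of three places, turned up to 0.4 rad.
- former: Ring former, loose, grey plastic, 0.1 kg, upright: round flange 62 mm across, 12 mm thick, carrying a round hub 44 mm across whose top is 26 mm above the underside. In the hub's top is a round cup 30 mm across, 8 mm deep (its floor 18 mm above the underside). Best gripped across the hub. Origin: centre of the underside; z up.
- pattern: Bridge pattern, loose, cream and white, 20 g, on its foot: round foot 24 mm across, 8 mm thick, lower edge bevelled; stem 8 mm across; on top a row of three teeth 34 mm long (its x), 11 mm wide (its y), 20 to 32 mm above the underside. Grip across the 11 mm, fingertips above the foot. Its turn when seated does not matter. Origin: centre of the foot's underside; z up.
- ring: Larger steel ring, loose, a plain upright tube open at both ends: 60 mm outside, 52 mm inside, 52 mm high, 0.2 kg. It passes over the former's hub and sits on its flange. Origin: centre of its lower end; z up.
- lid: Lid, loose, aluminium, 0.12 kg, right way up: below, a plug 43 mm across and 6 mm high that goes inside the larger ring; above it a disc 60 mm across (6 to 12 mm up) that rests on the ring's upper edge; on top a round knob 22 mm across (12 to 34 mm up). Origin: centre of the plug's underside; z up.
- small_ring: The smaller steel ring, loose, a plain upright tube 44 mm outside, 36 mm inside, 40 mm high; it does not fit and is to be left alone. Origin: centre of its lower end; z up.

How it is judged:
By the outcome, as a careful person would: the job done as asked, in the order asked, and still so for the second after the job is handed in, with the robot touching nothing.
It also fails if it takes over 128 s, if anything falls off the work surface, if the arm or the gripper's body presses on something with over 40 N, if the wrist force passes 120 N, or if a joint passes its speed limit or range.

### The arm

A 6-joint arm with a two-finger parallel gripper is mounted at the origin on the work surface. World frame = base frame: x ahead of the robot, y to its left, z up, the work surface at z = 0. Lengths are in m, angles in rad, forces in N, time in s.
With the tool pointing down it reaches from about 0.3 to 0.75 m from the base axis. Payload 8.5 kg.
Tool frame: the origin (TCP) lies at the very end of the fingers, on their centre line; the grasp point (between the pads) lies behind it (ctrl.grip_depth is the z of the grasp point in the tool frame, in m); z points along the fingers, y is the line along which they close (so a half turn about z gives the same grasp; the last joint's range is limited). The gripper opens to 88 mm and grips with 3 to 60 N. Pads are 18 mm wide; open, the fingers measure 123 mm over their backs; the gripper's body (75 mm by 187 mm) begins 45 mm behind the grasp point.
Start: joints at [0.988, 0.381, 1.297, -0, 1.464, -0.215], TCP at [0.198, 0.513, 0.239] pointing down, gripper open.
Joint ranges: [-3.11, 3.11], [-0.89, 2.33], [0.22, 2.48], [-1.42, 4.56], [0.17, 2.85], [-2.88, 2.88]. Speed limits (rad/s): [2.39, 2.39, 3.14, 3.14, 3.14, 3.14].

### API

Orientations are given as a rotation vector (axis times angle).
In Python, from plant import status, imaging, job, ctrl gives the robot as it stands.
- The arm moves only by the shell command python3 -m inch 'ROWS' [FORCE]. ROWS is rows parted by semicolons, their numbers by spaces, 1 to 12 of them, each of 7 numbers: dx, dy, dz in m, then a rotation vector rx, ry, rz in rad, then the finger opening in m; each row is the pose to reach, as a shift and turn from the pose commanded when the command began, along the tool's axes at that moment; what a row does not reach only later rows make up. A row lasts 1/12 s, in which the tool goes at most 0.0417 m and 0.125 rad, less where a joint would pass 70% of its speed; a pose out of reach is approached as far as the arm can. The fingers move at their own pace and stop on an object; FORCE is the grip in N (left out, the last holds). Time passes only in rows, so rows that do not move let the fingers close. It prints the time, the measured TCP pose, the force, the opening and the grip force at its end.
- status.get_state(): the state, without advancing time (a new reading comes with each control period).
- imaging.grab_frame(name): name is "side" or "top" or "wrist"; returns a dict with "frame" (400x640x3 uint8, blue, green, red), "z_map" (400x640 float32, m along the optical axis (not along the pixel's ray), 0 where there is no reading), "K" (3x3 intrinsics, pixels), "rvec" (rotation vector, rad) and "tvec" (3), from world to camera coordinates, as OpenCV has them. Camera axes: x right, y down, z forward; pixel columns grow to the right and rows downward; lengths in m; the calibration is good to about 2 mm. The wrist camera is an equidistant fisheye: a pixel r from the principal point sees the ray r / f radians off the axis. A picture is of the moment at which its call begins.
- job.finish_job(): hands the job in; it is judged then, once.
The state is a dict: "time_s": time; "qpos": joint angles; "joint_velocities": joint speeds; "effort": joint torques, N m; "tcp_pos": TCP position; "tool_rot": TCP orientation; "force": force on the tool from outside, world axes, zero at the start; "wrist_torque": the same for the moment, N m; "width": finger opening in m; "finger_force": force on a finger pad.
Only numpy, scipy, OpenCV 4.12 (cv2) and the standard library are available. Lean on these libraries where they do the work, as an engineer would, in place of code of your own. Each camera call takes 0.05 s, during which the arm holds its last target. There are 200 camera calls.

## Working session

There is one attempt and no reset: what is moved stays moved. The work goes in short steps, Python scripts to look and compute and a shell command to move; the robot and the scene stay as the last step left them, time stands still between calls to the robot, and variables do not carry over. Pictures are saved under pics/ and viewed, at most 14 in all, crops included, and the job is handed in when it is done.

```bash
mkdir -p pics; ls; cat > h.py <<'E'
import numpy as np, cv2
from plant import status, imaging, job, ctrl
def grab(n):
    f=imaging.grab_frame(n); return f
def cloud(f):
    K=f["K"];z=f["z_map"].astype(float);v,u=np.mgrid[:z.shape[0],:z.shape[1]]
    P=np.stack([(u-K[0,2])/K[0,0]*z,(v-K[1,2])/K[1,1]*z,z],-1)
    R,_=cv2.Rodrigues(np.array(f["rvec"],float));P=(P-np.array(f["tvec"]).ravel())@R
    P[z==0]=np.nan; return P
E
python3 - <<'E'
from h import *
for n in("top","side"):
    f=grab(n);cv2.imwrite(f"pics/{n}0.png",f["frame"]);np.savez(f"{n}0.npz",**f)
    print(n,f["K"],f["rvec"],f["tvec"],(f["z_map"]>0).mean())
s=status.get_state();print(s,ctrl.grip_depth)
E
```

```text
pics
top [[401.4969453    0.         321.90969841]
 [  0.         401.4969453  198.82195236]
 [  0.           0.           1.        ]] [ 2.16715401 -2.13490455  0.16974798] [-0.02308963  0.54274854  0.8739179 ] 0.995921875
side [[471.37137468   0.         323.01983461]
 [  0.         471.37137468 192.91930523]
 [  0.           0.           1.        ]] [ 2.05403643 -0.25696665  0.15036023] [-0.50638879  0.09894759  0.95562608] 0.9958828125
{'time_s': 0.1, 'qpos': array([ 9.87698163e-01,  3.81143125e-01,  1.29814737e+00,  2.83139669e-05,
        1.46358153e+00, -2.15285355e-01]), 'joint_velocities': array([ 0.00024349, -0.00179917, -0.00064533,  0.00138118,  0.0020951 ,
       -0.00049636]), 'effort': array([ 3.84101717e-03, -4.38645566e+01, -2.24913597e+01,  7.14808702e-02,
        3.41795781e-02, -7.36905781e-05]), 'tcp_pos': array([0.19761958, 0.51301407, 0.2382044 ]), 'tool_rot': array([-5.74416656e-01, -3.08809965e+00,  1.83414063e-03]), 'force': array([-0.81931884, -0.1497516 ,  0.2756811 ]), 'wrist_torque': array([-0.00794808,  0.02472436,  0.02295931]), 'finger_force': 0.0, 'width': 0.08802757317476051} -0.0187
```

View pics/top0.png

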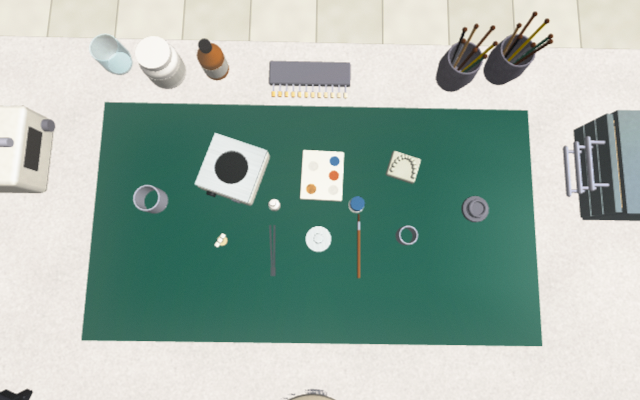

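View pics/side0.png

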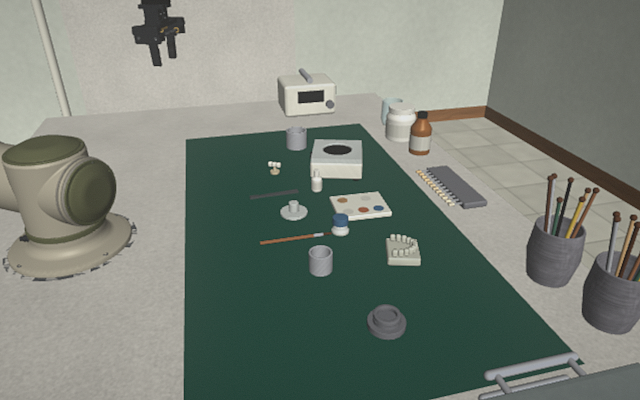

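The top view shows the recess at (232,167), the larger ring at (150,198), pattern (222,240), lid (318,239), small ring (408,235) and former (476,209). I'll measure these with the depth points.

```bash
cat >> h.py <<'E'
def circ(Q):
    c,r=cv2.minEnclosingCircle(Q[:,:2].astype(np.float32)*1000); return np.round(np.array(c)/1000,4),round(2*r,1)
def report(P,c,box,bands):
    x0,x1,y0,y1=box; Q=P[y0:y1,x0:x1].reshape(-1,3); Q=Q[~np.isnan(Q[:,0])]
    for a,b in bands:
        S=Q[(Q[:,2]>a)&(Q[:,2]<b)]
        if len(S)>3: print(c,(a,b),len(S),*circ(S),"z %.4f"%np.median(S[:,2]))
E
python3 - <<'E'
from h import *
f=dict(np.load("top0.npz"));P=cloud(f)
for u,v in((200,260),(400,260),(300,150),(232,140)):print(P[v,u].round(4))
report(P,"ring",(125,180,175,225),[(.035,.07),(.045,.06),(.005,.06)])
report(P,"former",(450,500,185,235),[(.004,.018),(.018,.035),(.005,.035)])
report(P,"lid",(295,340,218,260),[(.004,.02),(.02,.04)])
report(P,"pattern",(208,235,226,254),[(.004,.015),(.015,.05)])
report(P,"small",(390,425,220,250),[(.025,.05)])
report(P,"vib",(185,280,125,215),[(.04,.08)])
report(P,"rec",(213,252,148,187),[(.045,.06),(.0595,.07)])
Q=P[226:254,208:235].reshape(-1,3);Q=Q[Q[:,2]>.018];c,ax=cv2.PCACompute(Q[:,:2].astype(np.float32),None);print(c,ax)
f=dict(np.load("side0.npz"));P=cloud(f)
report(P,"S ring",(280,312,120,155),[(.035,.07),])
report(P,"S former",(360,412,300,345),[(.004,.018),(.019,.035)])
report(P,"S lid",(275,312,195,225),[(.004,.018),(.02,.05)])
report(P,"S pattern",(262,288,155,178),[(.004,.015),(.018,.05)])
report(P,"S vib",(305,370,135,182),[(.05,.08)])
E
python3 - <<'E'
import cv2
a=cv2.imread("pics/top0.png");cv2.imwrite("pics/c1.png",cv2.resize(a[120:270,120:270],None,fx=4,fy=4,interpolation=2))
E
```

```text
[0.4013 0.2645 0.0009]
[ 0.4077 -0.1994 -0.0005]
[ 0.6676  0.0393 -0.0013]
[nan nan nan]
ring (0.035, 0.07) 286 [0.5389 0.3791] 60.6 z 0.0491
ring (0.045, 0.06) 186 [0.5389 0.3791] 60.6 z 0.0510
ring (0.005, 0.06) 549 [0.5439 0.3832] 121.1 z 0.0366
former (0.004, 0.018) 346 [ 0.541  -0.3803] 108.9 z 0.0123
former (0.018, 0.035) 217 [ 0.5309 -0.3751] 44.9 z 0.0244
former (0.005, 0.035) 546 [ 0.527  -0.3851] 83.3 z 0.0163
lid (0.004, 0.02) 477 [4.526e-01 2.000e-04] 110.7 z 0.0117
lid (0.02, 0.04) 73 [ 0.455  -0.0063] 21.5 z 0.0335
pattern (0.004, 0.015) 55 [0.4537 0.2189] 77.3 z 0.0068
pattern (0.015, 0.05) 76 [0.4489 0.2168] 33.1 z 0.0312
small (0.025, 0.05) 146 [ 0.4654 -0.209 ] 44.3 z 0.0385
vib (0.04, 0.08) 3379 [0.6032 0.1682] 215.2 z 0.0608
rec (0.045, 0.06) 828 [0.6097 0.1891] 115.9 z 0.0581
rec (0.0595, 0.07) 789 [0.6089 0.1879] 123.2 z 0.0614
[[0.44795835 0.21555318]] [[ 0.8673892  -0.49763048]
 [ 0.49763048  0.8673892 ]]
S ring (0.035, 0.07) 225 [0.5406 0.323 ] 175.0 z 0.0451
S former (0.004, 0.018) 558 [ 0.5298 -0.3782] 63.4 z 0.0124
S former (0.019, 0.035) 420 [ 0.5304 -0.3781] 45.1 z 0.0254
S lid (0.004, 0.018) 284 [ 0.4639 -0.0028] 82.3 z 0.0121
S lid (0.02, 0.05) 92 [ 0.4546 -0.0093] 25.6 z 0.0314
S pattern (0.004, 0.015) 40 [0.4483 0.2139] 25.5 z 0.0082
S pattern (0.018, 0.05) 62 [0.4465 0.2132] 33.5 z 0.0287
S vib (0.05, 0.08) 1171 [0.6006 0.1652] 213.0 z 0.0614
```

View pics/c1.png

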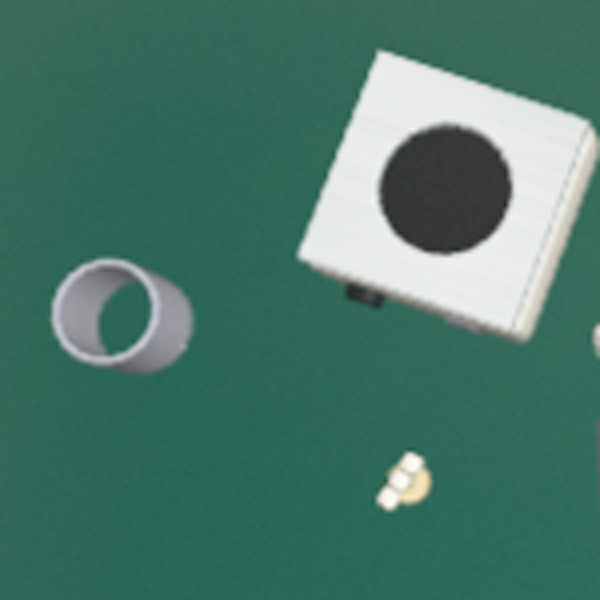

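The crop shows the recess at about (231,167), the ring with its top at (146,198), and the pattern's teeth row running lower-left to upper-right, around (220,240). Next: the recess in both views, plus the lid and other centres from contours.

```bash
cat >> h.py <<'E'
def ray(f,u,v,z):
    R,_=cv2.Rodrigues(np.array(f["rvec"],float));t=np.array(f["tvec"],float).ravel()
    p=cv2.undistortPoints(np.array([[[u,v]]],float),f["K"],None).ravel()
    d=R.T@np.r_[p,1];o=-R.T@t
    return o+d*(z-o[2])/d[2]
E
python3 - <<'E'
from h import *
for n,b in(("top",(205,260,140,195)),("side",(315,362,137,165))):
    f=dict(np.load(n+"0.npz"));x0,x1,y0,y1=b
    m=(f["frame"].max(-1)[y0:y1,x0:x1]<90).astype(np.uint8)
    c=max(cv2.findContours(m,0,1)[0],key=cv2.contourArea).reshape(-1,2)+[x0,y0]
    for z in(.058,.062):
        W=np.array([ray(f,u,v,z) for u,v in c]);print(n,z,circ(W),np.ptp(W,0)[:2],W[:,:2].min(0)/2+W[:,:2].max(0)/2)
# table plane residuals and shifts
for n in("top","side"):
    f=dict(np.load(n+"0.npz"));P=cloud(f)
    for b in((.41,.43),(.5,.52),(.66,.68)):
        Q=P[(P[...,0]>b[0])&(P[...,0]<b[1])&(abs(P[...,2])<.01)];print(n,b,np.median(Q[:,2]).round(4),end=" ")
    print()
f=dict(np.load("top0.npz"));P=cloud(f)
for nm,c,z0,z1 in(("ring",(.54,.378),.048,.056),("flange",(.53,-.377),.009,.016),("hub",(.53,-.377),.0225,.03),("lid",(.454,-.008),.010,.016),("knob",(.454,-.008),.03,.04),("teeth",(.447,.215),.027,.036)):
  for n in("top","side"):
    P=cloud(dict(np.load(n+"0.npz")));Q=P[(np.hypot(P[...,0]-c[0],P[...,1]-c[1])<.042)&(P[...,2]>z0)&(P[...,2]<z1)]
    print(nm,n,len(Q),circ(Q), (Q.min(0)/2+Q.max(0)/2).round(4)) if len(Q) else 0
E
```

```text
top 0.058 (array([0.6094, 0.1907]), 71.8) [0.06926556 0.07176311] [0.60959208 0.19072364]
top 0.062 (array([0.6085, 0.1898]), 71.5) [0.06895274 0.071439  ] [0.6086916 0.1898385]
side 0.058 (array([0.6086, 0.1938]), 70.8) [0.07062206 0.06215215] [0.60868746 0.19277363]
side 0.062 (array([0.6061, 0.1848]), 70.2) [0.07003679 0.06163707] [0.60610801 0.18376991]
top (0.41, 0.43) 0.0003 top (0.5, 0.52) 0.0003 top (0.66, 0.68) 0.0003 
side (0.41, 0.43) 0.001 side (0.5, 0.52) 0.0011 side (0.66, 0.68) 0.0012 
ring top 160 (array([0.5389, 0.3791]), 60.6) [0.5381 0.3786 0.0518]
ring side 77 (array([0.5397, 0.3769]), 66.0) [0.5372 0.3768 0.0509]
flange top 233 (array([ 0.5308, -0.3749]), 61.9) [ 0.53   -0.3744  0.0125]
flange side 409 (array([ 0.5298, -0.3782]), 63.4) [ 0.5298 -0.3792  0.0125]
hub top 148 (array([ 0.5309, -0.3753]), 43.9) [ 0.5306 -0.375   0.0259]
hub side 294 (array([ 0.5304, -0.3778]), 44.7) [ 0.53   -0.378   0.0259]
lid top 380 (array([ 0.4547, -0.0064]), 59.3) [ 0.4544 -0.0063  0.013 ]
lid side 238 (array([ 0.4549, -0.0082]), 62.0) [ 0.4543 -0.0098  0.0129]
knob top 72 (array([ 0.4551, -0.0062]), 21.4) [ 0.4555 -0.0063  0.0347]
knob side 52 (array([ 0.4537, -0.0075]), 24.4) [ 0.4537 -0.0092  0.0332]
teeth top 70 (array([0.4489, 0.2168]), 33.1) [0.4479 0.2162 0.0316]
teeth side 38 (array([0.4467, 0.2127]), 32.4) [0.4468 0.2127 0.03  ]
```

```bash
cat > go.py <<'E'
import sys,numpy as np
from scipy.spatial.transform import Rotation as Ro
from plant import status
# usage: go.py "x y z [angle of tool y in world, deg]" ...   tool kept vertical
s=status.get_state();R0=Ro.from_rotvec(s["tool_rot"]);p=s["tcp_pos"]
M=R0.as_matrix();a0=np.degrees(np.arctan2(M[1,1],M[0,1]))
print("t %.1f"%s["time_s"],"p",p.round(4),"yaw %.1f"%a0,"w %.4f"%s["width"],"F",s["force"].round(1),"q",s["qpos"].round(2))
for a in sys.argv[1:]:
    v=[float(k) for k in a.split()];th=np.radians(v[3] if len(v)>3 else a0)
    y=np.array([np.cos(th),np.sin(th),0]);z=np.array([0,0,-1.]);Rt=Ro.from_matrix(np.c_[np.cross(y,z),y,z])
    print(" d",(M.T@(np.array(v[:3])-p)).round(4),"r",(R0.inv()*Rt).as_rotvec().round(3)," w/0 tilt-fix r")
E
python3 go.py ".53 -.3765 .2 90" ".53 -.3765 .014 90"
python3 - <<'E'
from h import *
for n in("top","side"):
    P=cloud(dict(np.load(n+"0.npz")));Q=P[(np.hypot(P[...,0]-.4475,P[...,1]-.2148)<.03)&(P[...,2]>.019)]
    c,ax=cv2.PCACompute(Q[:,:2].astype(np.float32),None);print(n,c,ax[0],np.degrees(np.arctan2(ax[0,1],ax[0,0])))
E
```

```text
t 0.1 p [0.1976 0.513  0.2382] yaw 68.9 w 0.0880 F [-0.8 -0.1  0.3] q [ 0.99  0.38  1.3   0.    1.46 -0.22]
 d [-0.63   -0.7105  0.0389] r [-0.001 -0.001 -0.368]  w/0 tilt-fix r
 d [-0.6301 -0.7102  0.2249] r [-0.001 -0.001 -0.368]  w/0 tilt-fix r
top [[0.44795835 0.21555318]] [ 0.8673892  -0.49763048] -29.843355
side [[0.44652736 0.21137732]] [ 0.83562404 -0.54930174] -33.319122
```

```bash
R='-.63 -.71 .039 0 0 -.368 .088'; python3 -m inch '-.63 -.71 .039 0 0 -.368 .088;-.63 -.71 .039 0 0 -.368 .088;-.63 -.71 .039 0 0 -.368 .088;-.63 -.71 .039 0 0 -.368 .088;-.63 -.71 .039 0 0 -.368 .088;-.63 -.71 .039 0 0 -.368 .088;-.63 -.71 .039 0 0 -.368 .088;-.63 -.71 .039 0 0 -.368 .088;-.63 -.71 .039 0 0 -.368 .088;-.63 -.71 .039 0 0 -.368 .088;-.63 -.71 .039 0 0 -.368 .088;-.63 -.71 .039 0 0 -.368 .088'; python3 go.py ".53 -.3765 .2 90"
```

```text
time_s: 1.1
tcp_pos: [0.3699, 0.0518, 0.2186]
tool_rot: [-0.0, 3.141, 0.0]
force: [1.7, 1.1, -0.7]
width: 0.0879
finger_force: 0.0
t 1.1 p [0.3699 0.0518 0.2186] yaw 90.0 w 0.0879 F [ 1.7  1.1 -0.7] q [-0.18  0.09  1.77  0.    1.29 -1.75]
 d [-0.1601 -0.4283  0.0186] r [0. 0. 0.]  w/0 tilt-fix r
```

```bash
python3 -m inch '-.16 -.428 .08 0 0 0 .088;-.16 -.428 .08 0 0 0 .088;-.16 -.428 .08 0 0 0 .088;-.16 -.428 .08 0 0 0 .088;-.16 -.428 .08 0 0 0 .088;-.16 -.428 .08 0 0 0 .088;-.16 -.428 .08 0 0 0 .088;-.16 -.428 .08 0 0 0 .088;-.16 -.428 .08 0 0 0 .088;-.16 -.428 .08 0 0 0 .088;-.16 -.428 .08 0 0 0 .088;-.16 -.428 .08 0 0 0 .088'; python3 -m inch '0 0 0 0 0 0 .088;0 0 0 0 0 0 .088';python3 go.py ".53 -.3765 .09 90" ".53 -.3765 .014 90"
```

```text
time_s: 2.1
tcp_pos: [0.5302, -0.3793, 0.1358]
tool_rot: [-0.005, -3.14, -0.0]
force: [-0.4, 0.2, -0.7]
width: 0.0881
finger_force: 0.0
time_s: 2.27
tcp_pos: [0.5296, -0.3734, 0.1381]
tool_rot: [0.0, -3.141, -0.002]
force: [0.2, 0.6, -0.5]
width: 0.0876
finger_force: 0.0
t 2.3 p [ 0.5296 -0.3734  0.1381] yaw 90.0 w 0.0876 F [ 0.2  0.6 -0.5] q [-0.8   0.63  1.15  0.    1.36 -2.37]
 d [-0.0004 -0.0031  0.0481] r [ 0.001 -0.001  0.   ]  w/0 tilt-fix r
 d [-0.0005 -0.0032  0.1241] r [ 0.001 -0.001  0.   ]  w/0 tilt-fix r
```

```bash
python3 -m inch '0 -.003 .04 0 0 0 .088;0 -.003 .08 0 0 0 .088;0 -.003 .11 0 0 0 .088;0 -.003 .11 0 0 0 .088;0 -.003 .11 0 0 0 .088;0 -.003 .11 0 0 0 .088'; python3 go.py ".53 -.3765 .014 90"; python3 - <<'E'
from h import *
f=grab("wrist");cv2.imwrite("pics/w1.png",f["frame"])
f=grab("side");cv2.imwrite("pics/s1.png",cv2.resize(f["frame"][200:360,300:500],None,fx=4,fy=3.7)[:592])
E
python3 go.py
```

```text
time_s: 2.77
tcp_pos: [0.5308, -0.3771, 0.0314]
tool_rot: [-0.002, 3.139, -0.004]
force: [0.1, -1.4, 0.5]
width: 0.0879
finger_force: 0.0
t 2.8 p [ 0.5308 -0.3771  0.0314] yaw 90.1 w 0.0879 F [ 0.1 -1.4  0.5] q [-0.8   0.75  1.26  0.    1.13 -2.37]
 d [0.0009 0.0006 0.0174] r [-0.003  0.002  0.001]  w/0 tilt-fix r
t 2.9 p [ 0.5309 -0.3775  0.0315] yaw 90.0 w 0.0878 F [0.1 0.1 0.3] q [-0.8   0.75  1.26  0.    1.13 -2.37]
```

View pics/w1.png

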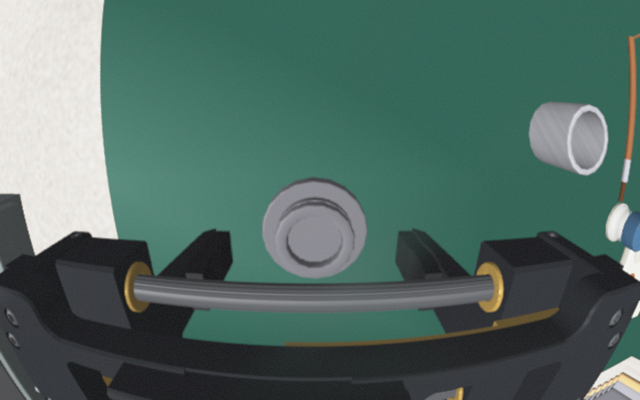

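The former sits at (315,235), midway between the fingertips at (220,250) and (408,250), so it is well centred. I'll descend and grip.

```bash
python3 -m inch '0 0 .009 0 0 0 .088;0 0 .0175 0 0 0 .088;0 0 .0175 0 0 0 .088;0 0 .0175 0 0 0 .04;0 0 .0175 0 0 0 .04;0 0 .0175 0 0 0 .04;0 0 .0175 0 0 0 .04;0 0 .0175 0 0 0 .04;0 0 .0175 0 0 0 .04;0 0 .0175 0 0 0 .04;0 0 .0175 0 0 0 .04;0 0 .0175 0 0 0 .04' 25; python3 go.py ".608 .1885 .2 90"
```

```text
time_s: 3.87
tcp_pos: [0.5305, -0.3772, 0.0124]
tool_rot: [-0.0, 3.14, -0.001]
force: [-0.2, 2.7, 8.1]
width: 0.0431
finger_force: 25.8
t 3.9 p [ 0.5305 -0.3772  0.0124] yaw 90.0 w 0.0431 F [-0.2  2.7  8.1] q [-0.8   0.77  1.27  0.    1.09 -2.37]
 d [-0.078   0.5655 -0.1879] r [-0.001  0.002  0.   ]  w/0 tilt-fix r
```

```bash
python3 -m inch '0 0 -.02 0 0 0 .04;0 0 -.06 0 0 0 .04;-.01 .03 -.1 0 0 0 .04;-.02 .07 -.13 0 0 0 .04;-.03 .11 -.15 0 0 0 .04;-.04 .15 -.15 0 0 0 .04;-.05 .19 -.15 0 0 0 .04;-.06 .23 -.15 0 0 0 .04;-.065 .27 -.15 0 0 0 .04;-.07 .31 -.15 0 0 0 .04;-.075 .35 -.15 0 0 0 .04;-.078 .39 -.15 0 0 0 .04'; python3 go.py ".608 .1885 .16 90"
```

```text
time_s: 4.87
tcp_pos: [0.6067, 0.002, 0.1612]
tool_rot: [-0.0, 3.141, -0.0]
force: [1.4, -0.3, -1.2]
width: 0.0429
finger_force: 25.5
t 4.9 p [0.6067 0.002  0.1612] yaw 90.0 w 0.0429 F [ 1.4 -0.3 -1.2] q [-0.19  0.54  1.26 -0.    1.34 -1.76]
 d [-0.0013  0.1865  0.0012] r [-0.  0.  0.]  w/0 tilt-fix r
```

```bash
python3 -m inch '0 .04 0 0 0 0 .04;0 .08 0 0 0 0 .04;0 .12 0 0 0 0 .04;0 .15 0 0 0 0 .04;0 .17 0 0 0 0 .04;0 .175 0 0 0 0 .04;0 .175 0 0 0 0 .04;0 .175 0 0 0 0 .04'; python3 - <<'E'
from h import *
for n in("top","side"):
    f=grab(n);np.savez(n+"1.npz",**f);cv2.imwrite(f"pics/{n}1.png",f["frame"])
f=grab("side")
cv2.imwrite("pics/s2.png",cv2.resize(f["frame"][70:200,250:420],None,fx=4.5,fy=4.5))
E
python3 go.py ".608 .1885 .12 90"
```

```text
time_s: 5.53
tcp_pos: [0.6067, 0.1742, 0.1611]
tool_rot: [0.0, -3.141, 0.001]
force: [-0.2, 0.7, -1.0]
width: 0.0424
finger_force: 25.5
t 5.7 p [0.6069 0.1735 0.1612] yaw 89.9 w 0.0426 F [ 0.2 -0.  -1. ] q [ 0.09  0.58  1.18 -0.    1.38 -1.48]
 d [-0.0011  0.015   0.0411] r [-0.    -0.    -0.002]  w/0 tilt-fix r
```

```bash
python3 -m inch '-.001 .008 .02 0 0 0 .04;-.001 .015 .05 0 0 0 .04;-.001 .015 .07 0 0 0 .04;-.001 .015 .08 0 0 0 .04;-.001 .015 .08 0 0 0 .04;-.001 .015 .08 0 0 0 .04'; python3 - <<'E'
from h import *
f=grab("side")
cv2.imwrite("pics/s2.png",cv2.resize(f["frame"][80:200,260:420],None,fx=4.5,fy=4.5,interpolation=2))
E
python3 go.py ".608 .1885 .07 90"
```

```text
time_s: 6.18
tcp_pos: [0.6082, 0.1893, 0.0817]
tool_rot: [0.001, 3.141, 0.0]
force: [0.8, 0.2, -1.0]
width: 0.043
finger_force: 25.5
t 6.2 p [0.6085 0.1894 0.0825] yaw 90.0 w 0.0429 F [-0.1 -0.1 -1.2] q [ 0.12  0.67  1.26 -0.    1.21 -1.45]
 d [ 0.0005 -0.0009  0.0125] r [ 0.     0.002 -0.001]  w/0 tilt-fix r
```

View pics/s2.png

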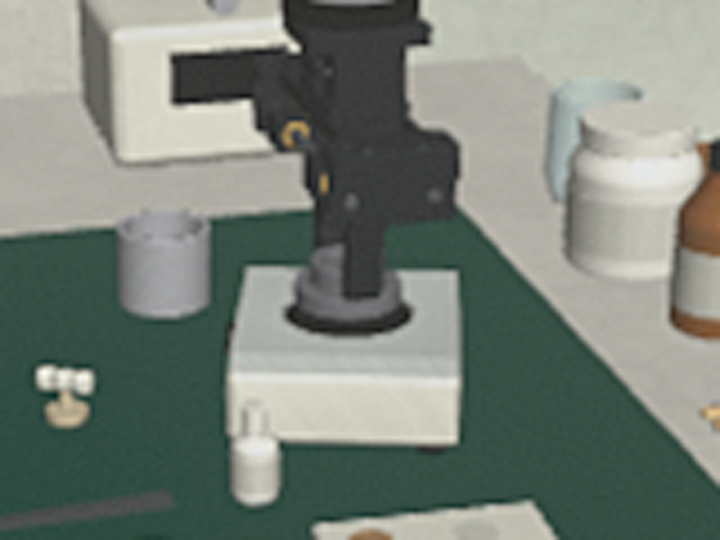

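The former (crop 348,295) hovers centred over the recess (crop 348,315). I'll lower it, release and back off.

```bash
python3 -m inch '0 0 .006 0 0 0 .04;0 0 .0115 0 0 0 .04;0 0 .0115 0 0 0 .04;0 0 .0115 0 0 0 .04'; python3 -m inch '0 0 0 0 0 0 .06;0 0 0 0 0 0 .08;0 0 0 0 0 0 .088;0 0 0 0 0 0 .088;0 0 0 0 0 0 .088;0 0 -.03 0 0 0 .088;0 0 -.07 0 0 0 .088;0 0 -.1 0 0 0 .088'; python3 go.py ".4478 .2140 .12 60"
```

```text
time_s: 6.57
tcp_pos: [0.6082, 0.1898, 0.0704]
tool_rot: [-0.0, 3.14, 0.0]
force: [0.8, -1.8, 2.5]
width: 0.043
finger_force: 43.1
time_s: 7.23
tcp_pos: [0.6076, 0.1898, 0.1715]
tool_rot: [0.0, -3.141, 0.0]
force: [-0.2, 0.5, 0.8]
width: 0.0877
finger_force: 0.0
t 7.2 p [0.6076 0.1898 0.1715] yaw 90.0 w 0.0877 F [-0.2  0.5  0.8] q [ 0.12  0.58  1.15 -0.    1.41 -1.45]
 d [0.1598 0.0242 0.0515] r [-0.    -0.     0.524]  w/0 tilt-fix r
```

```bash
python3 -m inch '.04 .006 0 0 0 .12 .06;.08 .012 .01 0 0 .24 .05;.12 .018 .03 0 0 .36 .05;.16 .024 .05 0 0 .48 .05;.16 .024 .09 0 0 .524 .05;.16 .024 .105 0 0 .524 .05;.16 .024 .105 0 0 .524 .05;.16 .024 .105 0 0 .524 .05'; python3 - <<'E'
from h import *
for n in("top","side"):
    f=grab(n);P=cloud(f);Q=P[(np.hypot(P[...,0]-.608,P[...,1]-.189)<.045)&(P[...,2]<.1)]
    for a,b in((.066,.075),(.08,.09)):
        S=Q[(Q[:,2]>a)&(Q[:,2]<b)];print(n,circ(S),np.median(S[:,2]))
    if n=="side":cv2.imwrite("pics/s3.png",cv2.resize(f["frame"][80:200,230:400],None,fx=4.5,fy=4.5,interpolation=2))
f=grab("wrist");cv2.imwrite("pics/w3.png",f["frame"])
E
python3 go.py ".4478 .2140 .0105 60"
```

```text
time_s: 7.9
tcp_pos: [0.4477, 0.2138, 0.0645]
tool_rot: [-0.813, -3.033, 0.001]
force: [0.3, -0.4, 0.2]
width: 0.0497
finger_force: 0.0
top (array([0.6059, 0.1903]), 86.3) 0.07013540115257366
top (array([0.6093, 0.1903]), 44.2) 0.08368620019387796
side (array([0.6082, 0.1859]), 62.5) 0.07019203600967568
side (array([0.6071, 0.1884]), 46.8) 0.08327898419611425
t 8.1 p [0.4488 0.214  0.0658] yaw 60.0 w 0.0499 F [-0.1 -0.   0.4] q [ 0.21  0.5   1.69 -0.    0.95 -0.84]
 d [ 0.001  -0.0005  0.0553] r [ 0.002  0.002 -0.   ]  w/0 tilt-fix r
```

View pics/w3.png

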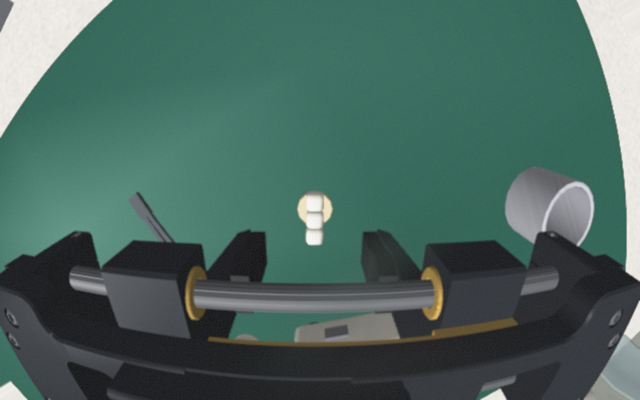

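View pics/s3.png

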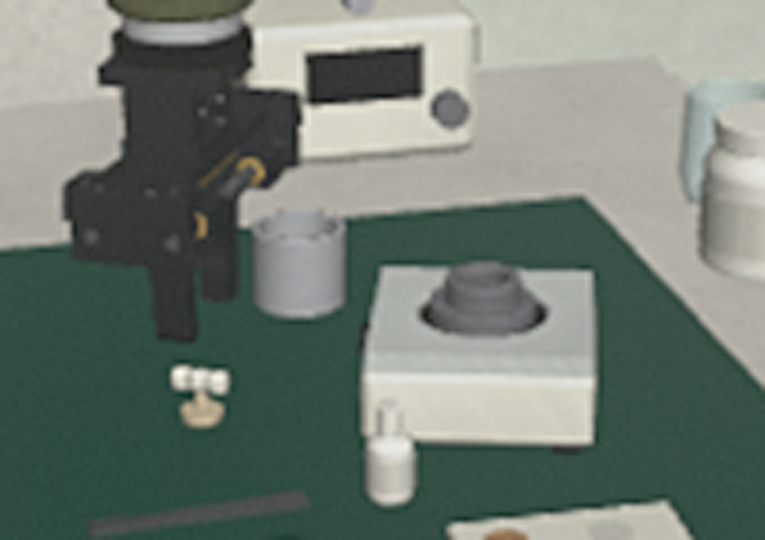

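Former flange top reads z=0.070 in both views, so it is seated in the recess (s3, 483,315). In the wrist view the pattern at (315,215) is centred between the fingers and aligned with them. Next I grip the pattern.

```bash
python3 -m inch '.001 0 .02 0 0 0 .05;.001 0 .04 0 0 0 .05;.001 0 .05 0 0 0 .05;.001 0 .0545 0 0 0 .04;.001 0 .0545 0 0 0 .03;.001 0 .0545 0 0 0 .02;.001 0 .0545 0 0 0 .017'; python3 go.py; python3 -m inch '0 0 0 0 0 0 .015;0 0 0 0 0 0 .013;0 0 0 0 0 0 .012;0 0 0 0 0 0 .008;0 0 0 0 0 0 .008;0 0 0 0 0 0 .008;0 0 0 0 0 0 .008' 12;  python3 go.py ".6077 .1896 .13 60"
```

```text
time_s: 8.63
tcp_pos: [0.4475, 0.2145, 0.0111]
tool_rot: [0.813, 3.033, 0.001]
force: [0.4, -0.0, -0.5]
width: 0.0257
finger_force: 0.0
t 8.6 p [0.4475 0.2145 0.0111] yaw 60.0 w 0.0257 F [ 0.4 -0.  -0.5] q [ 0.21  0.59  1.74  0.    0.81 -0.84]
time_s: 9.22
tcp_pos: [0.447, 0.2145, 0.0104]
tool_rot: [0.813, 3.034, 0.0]
force: [-0.1, 0.5, 3.0]
width: 0.011
finger_force: 12.0
t 9.2 p [0.447  0.2145 0.0104] yaw 60.0 w 0.0110 F [-0.1  0.5  3. ] q [ 0.21  0.59  1.74  0.    0.81 -0.84]
 d [-0.1517  0.0589 -0.1196] r [ 0.  0. -0.]  w/0 tilt-fix r
```

```bash
python3 -m inch '0 0 -.02 0 0 0 .008;0 0 -.05 0 0 0 .008;-.02 .008 -.08 0 0 0 .008;-.05 .02 -.11 0 0 0 .008;-.08 .03 -.12 0 0 0 .008;-.11 .042 -.12 0 0 0 .008;-.14 .054 -.12 0 0 0 .008;-.152 .059 -.12 0 0 0 .008;-.152 .059 -.12 0 0 0 .008;-.152 .059 -.12 0 0 0 .008;-.152 .059 -.12 0 0 0 .008'; python3 - <<'E'
from h import *
f=grab("side");P=cloud(f);np.savez("sp.npz",**f)
cv2.imwrite("pics/s4.png",cv2.resize(f["frame"][60:200,260:430],None,fx=4.2,fy=4.2,interpolation=2))
E
python3 go.py ".6077 .1896 .13 60"
```

```text
time_s: 10.13
tcp_pos: [0.6068, 0.1897, 0.1298]
tool_rot: [-0.812, -3.033, 0.001]
force: [0.9, 0.1, -0.4]
width: 0.011
finger_force: 12.0
t 10.2 p [0.6068 0.1898 0.1301] yaw 60.0 w 0.0113 F [0.1 0.4 0. ] q [ 0.12  0.62  1.21  0.    1.32 -0.93]
 d [-0.0009  0.0003  0.0001] r [-0.001 -0.001  0.   ]  w/0 tilt-fix r
```

View pics/s4.png

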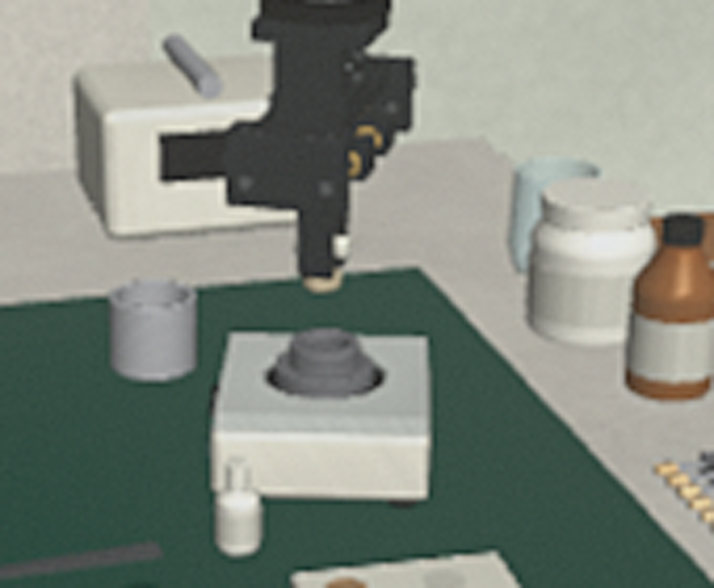

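```bash
python3 - <<'E'
from h import *
f=dict(np.load("sp.npz"));fr=f["frame"].astype(int)
m=((fr[...,2]-fr[...,0]>25)&(fr.max(-1)>120)).astype(np.uint8);m[:118]=0;m[132:]=0;m[:,:325]=0;m[:,350:]=0
v,u=np.nonzero(m);print(u.min(),u.max(),v.min(),v.max(),[ (r,u[v==r].min(),u[v==r].max()) for r in np.unique(v)])
for p in([.6068,.1898,.1195],[.6068,.1898,.1235],[.6077,.1896,.084]):print(cv2.projectPoints(np.array([p]),f["rvec"],f["tvec"],f["K"],None)[0].ravel())
m=(abs(cloud(f)[...,2]-.0838)<.003)&(fr.max(-1)<130);m[:,:315]=0;m[:,360:]=0;v,u=np.nonzero(m);print(u.min(),u.max(),v.min(),v.max())
d=470/np.linalg.norm(1);print("px/m",f["K"][0,0]/f["z_map"][127,337])
E
```

```text
333 340 124 128 [(np.int64(124), np.int64(340), np.int64(340)), (np.int64(125), np.int64(339), np.int64(340)), (np.int64(126), np.int64(333), np.int64(340)), (np.int64(127), np.int64(333), np.int64(340)), (np.int64(128), np.int64(334), np.int64(339))]
[336.9160935  127.43736666]
[336.93514999 125.93783816]
[337.10897859 140.53399876]
329 345 138 145
px/m 400.42520879972915
```

The foot (337,127) lines up with the TCP axis and with the hub (337,140) to within a pixel. Lowering it into the cup.

```bash
python3 -m inch '-.001 0 .015 0 0 0 .008;-.001 0 .028 0 0 0 .008;-.001 0 .032 0 0 0 .008;-.001 0 .036 0 0 0 .008;-.001 0 .039 0 0 0 .008;-.001 0 .042 0 0 0 .008;-.001 0 .043 0 0 0 .008;-.001 0 .043 0 0 0 .008'; python3 go.py ".6077 .1896 .0864 60"
```

```text
time_s: 10.85
tcp_pos: [0.6088, 0.189, 0.0873]
tool_rot: [0.813, 3.034, 0.0]
force: [0.4, -0.6, -0.2]
width: 0.0107
finger_force: 12.0
t 10.8 p [0.6088 0.189  0.0873] yaw 60.0 w 0.0107 F [ 0.4 -0.6 -0.2] q [ 0.12  0.66  1.25  0.    1.23 -0.93]
 d [ 0.0013 -0.      0.0009] r [ 0.  0. -0.]  w/0 tilt-fix r
```

```bash
python3 -m inch '0 0 .001 0 0 0 .008;0 0 .001 0 0 0 .008;0 0 .0015 0 0 0 .008;0 0 .0015 0 0 0 .008'; python3 -m inch '0 0 0 0 0 0 .012;0 0 0 0 0 0 .016;0 0 0 0 0 0 .03;0 0 0 0 0 0 .04;0 0 0 0 0 0 .05;0 0 0 0 0 0 .05;0 0 0 0 0 0 .05;0 0 -.02 0 0 0 .05;0 0 -.05 0 0 0 .05;0 0 -.09 0 0 0 .05;0 0 -.11 0 0 0 .05'; python3 go.py ".5387 .378 .2 90" ".5387 .378 .1 90"
```

```text
time_s: 11.18
tcp_pos: [0.6091, 0.1891, 0.0863]
tool_rot: [0.813, 3.033, 0.001]
force: [-0.3, 1.1, 4.2]
width: 0.0108
finger_force: 12.0
time_s: 12.1
tcp_pos: [0.6096, 0.1891, 0.2]
tool_rot: [0.812, 3.03, 0.003]
force: [0.4, -0.6, 0.8]
width: 0.0506
finger_force: 0.0
t 12.1 p [0.6096 0.1891 0.2   ] yaw 60.0 w 0.0506 F [ 0.4 -0.6  0.8] q [ 0.12  0.56  1.1   0.    1.47 -0.93]
 d [ 0.1558  0.1281 -0.0002] r [ 0.002  0.005 -0.524]  w/0 tilt-fix r
 d [0.1563 0.1278 0.0998] r [ 0.002  0.005 -0.524]  w/0 tilt-fix r
```

```bash
python3 -m inch '.03 .026 0 0 0 -.12 .088;.06 .052 0 0 0 -.24 .088;.09 .078 0 0 0 -.36 .088;.12 .1 0 0 0 -.48 .088;.15 .12 .02 0 0 -.524 .088;.156 .128 .05 0 0 -.524 .088;.156 .128 .08 0 0 -.524 .088;.156 .128 .1 0 0 -.524 .088;.156 .128 .1 0 0 -.524 .088;.156 .128 .1 0 0 -.524 .088;.156 .128 .1 0 0 -.524 .088'; python3 - <<'E'
from h import *
f=grab("side");np.savez("s5.npz",**f);a=cv2.resize(f["frame"][80:190,240:380],None,fx=4,fy=4,interpolation=2)
g=grab("wrist");np.savez("w5.npz",**g)
b=cv2.resize(g["frame"],(560,350));cv2.imwrite("pics/m5.png",np.vstack([a[60:300],b]))
P=cloud(f);Q=P[(np.hypot(P[...,0]-.608,P[...,1]-.189)<.03)&(P[...,2]>.094)&(P[...,2]<.13)];print(circ(Q),Q[:,2].max(),Q.mean(0))
f=grab("top");P=cloud(f);Q=P[(np.hypot(P[...,0]-.608,P[...,1]-.189)<.03)&(P[...,2]>.099)&(P[...,2]<.13)];print(circ(Q),Q[:,2].max(),Q.mean(0))
E
python3 go.py ".5387 .378 .02 90"
```

```text
time_s: 13.02
tcp_pos: [0.5386, 0.378, 0.0974]
tool_rot: [0.0, 3.139, 0.002]
force: [0.5, 0.1, 0.5]
width: 0.0884
finger_force: 0.0
(array([0.6078, 0.1878]), 34.7) 0.1099405111804106 [0.60798094 0.18622719 0.10355071]
(array([0.6096, 0.1904]), 33.1) 0.11006122220864371 [0.60900725 0.18988616 0.1064771 ]
t 13.2 p [0.5385 0.3779 0.0974] yaw 90.0 w 0.0881 F [ 0.  -0.7  0.1] q [ 0.43  0.68  1.18  0.    1.28 -1.14]
 d [-0.     -0.      0.0774] r [ 0.001  0.003 -0.   ]  w/0 tilt-fix r
```

View pics/m5.png

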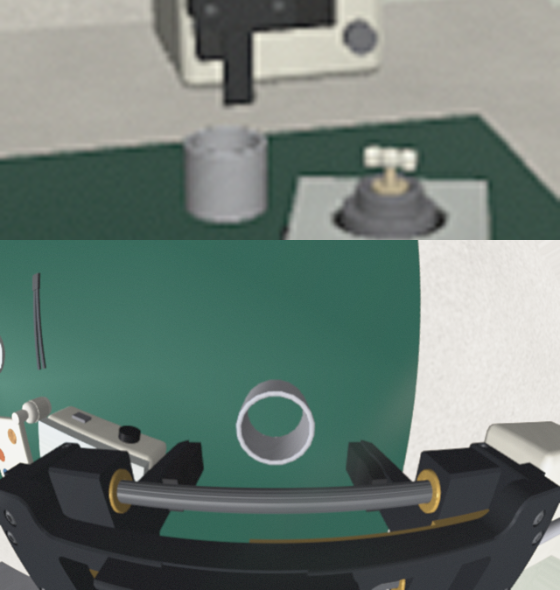

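The pattern stands upright in the cup (crop 390,170), top at z=0.110. In the wrist view the ring (275,425) is centred between the fingers. I'll check the ring's x with one projection, then grip it.

```bash
python3 - <<'E'
from h import *
f=dict(np.load("s5.npz"))
for p in([.5387,.378,.025],[.5387,.378,.05],[.5487,.378,.025]):print(cv2.projectPoints(np.array([p]),f["rvec"],f["tvec"],f["K"],None)[0].ravel())
P=cloud(f);m=(np.hypot(P[...,0]-.539,P[...,1]-.378)<.045)&(P[...,2]>.008)&(P[...,2]<.045);v,u=np.nonzero(m)
print([(r,u[v==r].min(),u[v==r].max()) for r in np.unique(v)])
E
python3 -m inch '0 0 .04 0 0 0 .088;0 0 .07 0 0 0 .088;0 0 .077 0 0 0 .088;0 0 .077 0 0 0 .088;0 0 .077 0 0 0 .075;0 0 .077 0 0 0 .065;0 0 .077 0 0 0 .055;0 0 .077 0 0 0 .055;0 0 .077 0 0 0 .055;0 0 .077 0 0 0 .055;0 0 .077 0 0 0 .055;0 0 .077 0 0 0 .055' 30; python3 go.py
```

```text
[296.7992318  138.00199398]
[296.5543063  129.95905188]
[300.14186319 137.68406087]
[(np.int64(128), np.int64(296), np.int64(300)), (np.int64(129), np.int64(292), np.int64(301)), (np.int64(130), np.int64(289), np.int64(303)), (np.int64(131), np.int64(289), np.int64(303)), (np.int64(132), np.int64(286), np.int64(300)), (np.int64(133), np.int64(286), np.int64(306)), (np.int64(134), np.int64(287), np.int64(306)), (np.int64(135), np.int64(287), np.int64(306)), (np.int64(136), np.int64(287), np.int64(306)), (np.int64(137), np.int64(287), np.int64(306)), (np.int64(138), np.int64(287), np.int64(306)), (np.int64(139), np.int64(287), np.int64(306)), (np.int64(140), np.int64(287), np.int64(306)), (np.int64(141), np.int64(287), np.int64(306)), (np.int64(142), np.int64(287), np.int64(306)), (np.int64(143), np.int64(287), np.int64(306)), (np.int64(144), np.int64(287), np.int64(306)), (np.int64(145), np.int64(287), np.int64(305)), (np.int64(146), np.int64(289), np.int64(304)), (np.int64(147), np.int64(292), np.int64(299))]
time_s: 14.17
tcp_pos: [0.5382, 0.3782, 0.02]
tool_rot: [-0.001, 3.14, 0.002]
force: [-0.9, -0.2, 5.4]
width: 0.0596
finger_force: 30.0
t 14.2 p [0.5382 0.3782 0.02  ] yaw 90.0 w 0.0596 F [-0.9 -0.2  5.4] q [ 0.43  0.77  1.25  0.    1.12 -1.14]
```

```bash
python3 -m inch '0 0 -.03 0 0 0 .055;0 0 -.07 0 0 0 .055;0 0 -.11 0 0 0 .055;0 0 -.15 0 0 0 .055;-.01 -.03 -.16 0 0 0 .055;-.025 -.07 -.16 0 0 0 .055;-.04 -.11 -.16 0 0 0 .055;-.055 -.15 -.16 0 0 0 .055;-.07 -.18 -.16 0 0 0 .055;-.07 -.188 -.16 0 0 0 .055;-.07 -.188 -.16 0 0 0 .055;-.07 -.188 -.16 0 0 0 .055' ; python3 go.py; python3 - <<'E'
from h import *
f=grab("side");np.savez("s6.npz",**f)
cv2.imwrite("pics/s6.png",cv2.resize(f["frame"][60:200,260:430],None,fx=4.2,fy=4.2,interpolation=2))
E
python3 go.py ".608 .1893 .12 90"
```

```text
time_s: 15.17
tcp_pos: [0.6073, 0.1902, 0.1785]
tool_rot: [-0.001, -3.141, -0.001]
force: [-0.1, 0.3, -2.4]
width: 0.0597
finger_force: 30.0
t 15.2 p [0.6073 0.1902 0.1785] yaw 90.0 w 0.0597 F [-0.1  0.3 -2.4] q [ 0.12  0.58  1.14  0.    1.43 -1.45]
t 15.2 p [0.6072 0.191  0.1786] yaw 90.1 w 0.0598 F [ 0.4  0.8 -2.3] q [ 0.12  0.58  1.14  0.    1.43 -1.45]
 d [-0.0009 -0.0017  0.0586] r [ 0.    -0.001  0.001]  w/0 tilt-fix r
```

View pics/s6.png

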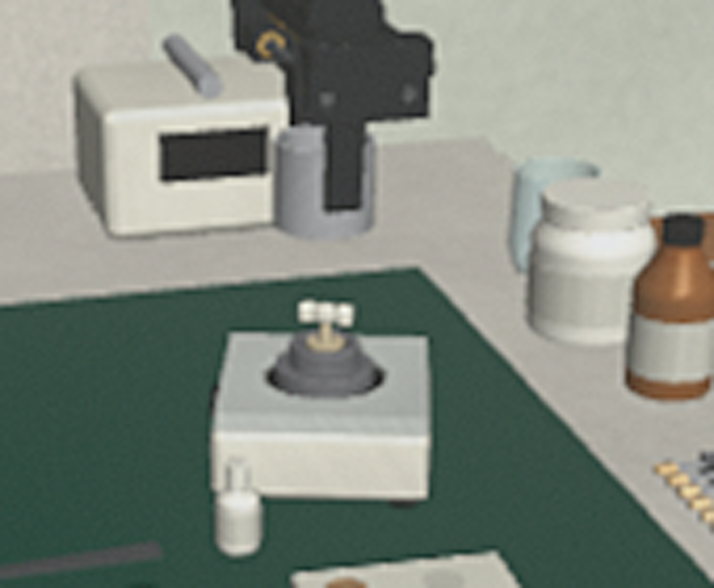

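The ring (crop 324,185) is directly above the pattern (326,320), give or take 1 mm. I'll lower it with that small correction.

```bash
python3 -m inch '-.001 -.0015 0 0 0 0 .055;-.001 -.0015 .015 0 0 0 .055;-.001 -.0015 .03 0 0 0 .055;-.001 -.0015 .045 0 0 0 .055;-.001 -.0015 .055 0 0 0 .055;-.001 -.0015 .063 0 0 0 .055;-.001 -.0015 .069 0 0 0 .055;-.001 -.0015 .069 0 0 0 .055;-.001 -.0015 .069 0 0 0 .055' ; python3 go.py ".608 .1894 .09 90"
```

```text
time_s: 15.97
tcp_pos: [0.6089, 0.1886, 0.1099]
tool_rot: [-0.001, 3.141, 0.0]
force: [0.1, -0.5, -0.8]
width: 0.0593
finger_force: 30.0
t 16.0 p [0.6089 0.1886 0.1099] yaw 90.0 w 0.0593 F [ 0.1 -0.5 -0.8] q [ 0.11  0.64  1.23 -0.    1.27 -1.46]
 d [0.0009 0.0008 0.0199] r [0. 0. 0.]  w/0 tilt-fix r
```

```bash
python3 -m inch '.0005 .0005 .004 0 0 0 .055;.0005 .0005 .008 0 0 0 .055;.0005 .0005 .012 0 0 0 .055;.0005 .0005 .015 0 0 0 .055;.0005 .0005 .018 0 0 0 .055;.0005 .0005 .018 0 0 0 .055;.0005 .0005 .018 0 0 0 .055' ; python3 go.py ".608 .1894 .09 90"
```

```text
time_s: 16.55
tcp_pos: [0.6083, 0.1888, 0.0915]
tool_rot: [0.0, -3.141, 0.0]
force: [-0.2, -0.6, -1.2]
width: 0.0596
finger_force: 30.0
t 16.6 p [0.6083 0.1888 0.0915] yaw 90.0 w 0.0596 F [-0.2 -0.6 -1.2] q [ 0.12  0.66  1.25 -0.    1.23 -1.46]
 d [0.0003 0.0006 0.0015] r [-0. -0.  0.]  w/0 tilt-fix r
```

```bash
python3 -m inch '0 0 .001 0 0 0 .055;0 0 .002 0 0 0 .055;0 0 .002 0 0 0 .055'; python3 -m inch '0 0 0 0 0 0 .065;0 0 0 0 0 0 .088;0 0 0 0 0 0 .088;0 0 0 0 0 0 .088;0 0 0 0 0 0 .088;0 0 -.03 0 0 0 .088;0 0 -.07 0 0 0 .088;0 0 -.11 0 0 0 .088;0 0 -.12 0 0 0 .088'; python3 go.py ".4545 -.0075 .1 90"
```

```text
time_s: 16.8
tcp_pos: [0.6084, 0.1889, 0.0901]
tool_rot: [-0.0, 3.141, 0.0]
force: [-0.8, 0.3, 1.5]
width: 0.0594
finger_force: 30.0
time_s: 17.55
tcp_pos: [0.6099, 0.1891, 0.2165]
tool_rot: [-0.001, 3.131, 0.002]
force: [0.4, 0.9, 1.1]
width: 0.0883
finger_force: 0.0
t 17.6 p [0.6099 0.1891 0.2165] yaw 90.0 w 0.0883 F [0.4 0.9 1.1] q [ 0.12  0.55  1.08 -0.    1.51 -1.46]
 d [ 0.1567 -0.1967  0.1146] r [0.001 0.01  0.   ]  w/0 tilt-fix r
```

```bash
python3 -m inch '.026 -.032 0 0 0 0 .06;.052 -.064 0 0 0 0 .06;.078 -.096 0 0 0 0 .06;.104 -.128 .02 0 0 0 .06;.13 -.16 .05 0 0 0 .06;.154 -.19 .08 0 0 0 .06;.156 -.197 .11 0 0 0 .06;.156 -.197 .14 0 0 0 .06;.156 -.197 .14 0 0 0 .06;.156 -.197 .14 0 0 0 .06;.156 -.197 .14 0 0 0 .06'; python3 - <<'E'
from h import *
f=grab("side");P=cloud(f);a=cv2.resize(f["frame"][90:230,250:390],None,fx=4,fy=4,interpolation=2)
g=grab("wrist");b=cv2.resize(g["frame"],(560,350));cv2.imwrite("pics/m7.png",np.vstack([a[40:250],b]))
for n in("side","top"):
    f=grab(n);P=cloud(f);Q=P[(np.hypot(P[...,0]-.608,P[...,1]-.189)<.036)&(P[...,2]>.1185)&(P[...,2]<.13)];print(n,circ(Q),np.median(Q[:,2]))
E
python3 go.py ".4545 -.0075 .014 90"
```

```text
time_s: 18.47
tcp_pos: [0.4535, -0.008, 0.0711]
tool_rot: [-0.001, 3.139, -0.001]
force: [0.2, -0.5, -0.2]
width: 0.06
finger_force: 0.0
side (array([0.6057, 0.1883]), 67.1) 0.12108402428553194
top (array([0.6083, 0.1896]), 60.4) 0.12198332359522711
t 18.7 p [ 0.4532 -0.0079  0.071 ] yaw 90.1 w 0.0600 F [-0.1 -0.6 -0.8] q [-0.28  0.43  1.8   0.    0.9  -1.85]
 d [-0.0011  0.0004  0.057 ] r [-0.001  0.003  0.001]  w/0 tilt-fix r
```

View pics/m7.png

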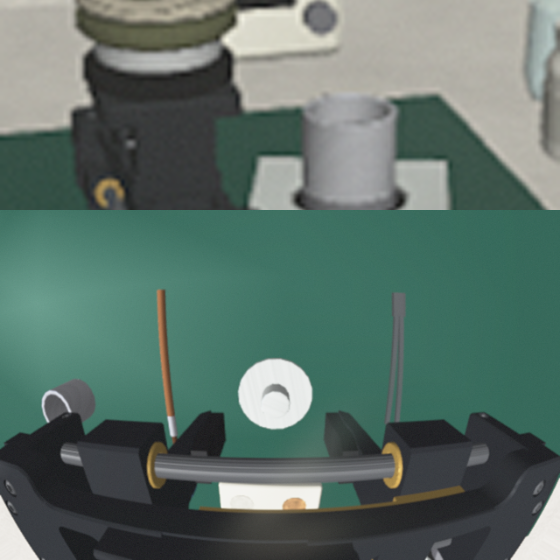

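The ring is seated, with its rim at z=0.122 and centred at (0.608, 0.189). The lid knob at (275,400) is midway between the fingers. Now I grip the knob.

```bash
python3 -m inch '-.001 0 .02 0 0 0 .06;-.001 0 .04 0 0 0 .06;-.001 0 .052 0 0 0 .06;-.001 0 .056 0 0 0 .05;-.001 0 .056 0 0 0 .04;-.001 0 .056 0 0 0 .03;-.001 0 .056 0 0 0 .025;-.001 0 .056 0 0 0 .015;-.001 0 .056 0 0 0 .015;-.001 0 .056 0 0 0 .015;-.001 0 .056 0 0 0 .015;-.001 0 .056 0 0 0 .015' 30; python3 -m inch '0 0 0 0 0 0 .015;0 0 -.02 0 0 0 .015;0 0 -.06 0 0 0 .015;0 0 -.1 0 0 0 .015;0 0 -.14 0 0 0 .015;-.026 .033 -.16 0 0 0 .015;-.052 .066 -.17 0 0 0 .015;-.078 .1 -.17 0 0 0 .015;-.104 .132 -.17 0 0 0 .015;-.13 .165 -.17 0 0 0 .015;-.154 .196 -.17 0 0 0 .015;-.154 .197 -.17 0 0 0 .015'; python3 -m inch '0 0 0 0 0 0 .015;0 0 0 0 0 0 .015'; python3 - <<'E'
from h import *
f=grab("side");np.savez("s8.npz",**f);cv2.imwrite("pics/s8.png",cv2.resize(f["frame"][60:200,260:430],None,fx=4.2,fy=4.2,interpolation=2))
E
python3 go.py ".608 .1892 .145 90"
```

```text
time_s: 19.67
tcp_pos: [0.4536, -0.0082, 0.0142]
tool_rot: [-0.0, 3.14, -0.0]
force: [-0.7, 1.3, 5.5]
width: 0.0213
finger_force: 30.0
time_s: 20.67
tcp_pos: [0.6093, 0.1934, 0.1824]
tool_rot: [-0.006, 3.141, 0.002]
force: [-1.2, 0.7, -1.3]
width: 0.0211
finger_force: 30.0
time_s: 20.83
tcp_pos: [0.6067, 0.1886, 0.1831]
tool_rot: [0.001, -3.14, 0.001]
force: [0.4, -0.5, -0.5]
width: 0.0211
finger_force: 30.0
t 20.9 p [0.6066 0.188  0.1834] yaw 90.0 w 0.0208 F [-0.4  0.2 -1.8] q [ 0.11  0.57  1.13 -0.    1.44 -1.46]
 d [-0.0014  0.0012  0.0384] r [-0.    -0.001 -0.   ]  w/0 tilt-fix r
```

View pics/s8.png

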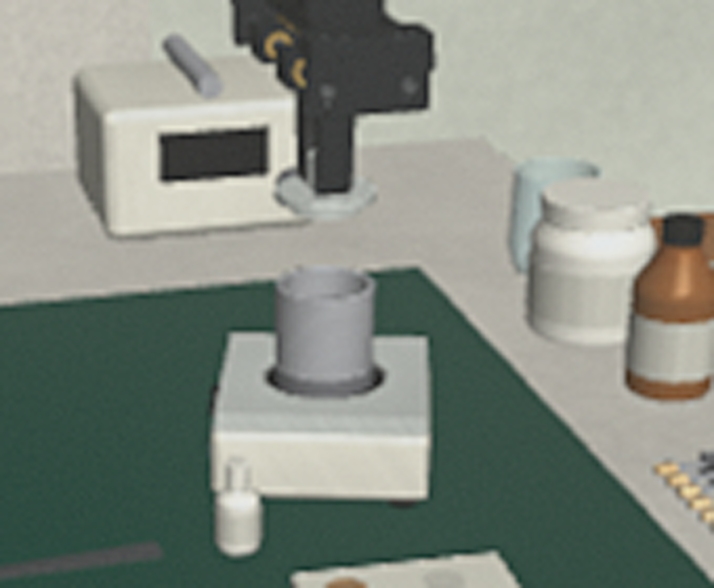

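```bash
python3 - <<'E'
from h import *
f=dict(np.load("s8.npz"));P=cloud(f)
near=np.hypot(P[...,0]-.608,P[...,1]-.189)<.05
for nm,a,b in(("ring",.078,.118),("disc",.172,.183)):
    m=near&(P[...,2]>a)&(P[...,2]<b);v,u=np.nonzero(m);print(nm,[(int(r),int(u[v==r].min()),int(u[v==r].max())) for r in np.unique(v)])
    print(np.nanmin(P[m],0),np.nanmax(P[m],0))
for z in(.1,.12,.175,.18):print(z,cv2.projectPoints(np.array([[.608,.189,z],[.610,.189,z]]),f["rvec"],f["tvec"],f["K"],None)[0].ravel())
f=grab("top");P=cloud(f);fr=f["frame"]
m=(np.hypot(P[...,0]-.61,P[...,1]-.19)<.045)&(P[...,2]>.172)&(P[...,2]<.184);print(circ(P[m]),m.sum(),P[m].min(0),P[m].max(0))
cv2.imwrite("pics/t8.png",cv2.resize(fr[120:210,190:290],None,fx=5,fy=5,interpolation=2))
E
```

```text
ring [(125, 333, 344), (126, 330, 345), (127, 329, 347), (128, 328, 347), (129, 330, 349), (130, 326, 349), (131, 326, 349), (132, 326, 349), (133, 326, 349), (134, 326, 349), (135, 326, 348), (136, 326, 348), (137, 326, 348), (138, 326, 348), (139, 326, 348), (140, 326, 348), (141, 326, 348), (142, 326, 348), (143, 326, 348), (144, 327, 348), (145, 328, 347), (146, 330, 344), (147, 334, 339)]
[0.57688455 0.15491413 0.07822897] [0.6353646  0.21978323 0.11797178]
disc [(102, 328, 347), (103, 326, 348), (104, 326, 349), (105, 326, 349), (106, 326, 349), (107, 326, 349), (108, 327, 348), (109, 330, 345), (110, 334, 340)]
[0.57685458 0.15563676 0.17233553] [0.6352196  0.21117987 0.18285708]
0.1 [337.36305737 134.74788562 338.11940365 134.67572987]
0.12 [337.46181353 127.31649701 338.22416823 127.24644501]
0.175 [337.74171722 106.25377986 338.52109826 106.18992146]
0.18 [337.76778824 104.29193865 338.54875492 104.22867451]
(array([0.5969, 0.1654]), 28.9) 21 [0.58376658 0.15921213 0.17606375] [0.60997794 0.17188712 0.18242857]
```

The lid disc (crop 327,190) is over the ring (325,330). The lid sits about 1 mm off the TCP, and both centres measure x≈0.608, so they are concentric. Lowering.

```bash
python3 -m inch '0 .001 .015 0 0 0 .015;0 .001 .03 0 0 0 .015;0 .001 .038 0 0 0 .015;0 .001 .043 0 0 0 .015;0 .001 .047 0 0 0 .015;0 .001 .05 0 0 0 .015;0 .001 .05 0 0 0 .015;0 .001 .05 0 0 0 .015'; python3 go.py ".6066 .1892 .1302 90"
```

```text
time_s: 21.6
tcp_pos: [0.6074, 0.1898, 0.134]
tool_rot: [-0.0, 3.141, 0.0]
force: [-0.7, 0.2, -1.0]
width: 0.021
finger_force: 30.0
t 21.6 p [0.6074 0.1898 0.134 ] yaw 90.0 w 0.0210 F [-0.7  0.2 -1. ] q [ 0.12  0.61  1.2   0.    1.33 -1.45]
 d [ 0.0008 -0.0006  0.0038] r [0.    0.001 0.   ]  w/0 tilt-fix r
```

Plug is inside the ring without contact; going down the remaining 4 mm.

```bash
python3 -m inch '0 0 .002 0 0 0 .015;0 0 .003 0 0 0 .015;0 0 .004 0 0 0 .015;0 0 .0045 0 0 0 .015;0 0 .0045 0 0 0 .015'; python3 -m inch '0 0 0 0 0 0 .025;0 0 0 0 0 0 .035;0 0 0 0 0 0 .05;0 0 0 0 0 0 .05;0 0 0 0 0 0 .05;0 0 -.03 0 0 0 .05;0 0 -.07 0 0 0 .05;.04 -.02 -.1 0 0 0 .05;.08 -.04 -.1 0 0 0 .05;.12 -.06 -.1 0 0 0 .05;.15 -.09 -.1 0 0 0 .05;.15 -.12 -.1 0 0 0 .05'; python3 -m inch '.02 -.04 0 0 0 0 .05;.04 -.08 0 0 0 0 .05;.04 -.08 0 0 0 0 .05'; python3 - <<'E'
from h import *
f=grab("side");a=cv2.resize(f["frame"][70:190,260:430],None,fx=4,fy=4,interpolation=2);cv2.imwrite("pics/s9.png",a)
for n in("side","top"):
    f=grab(n);P=cloud(f);near=np.hypot(P[...,0]-.608,P[...,1]-.189)<.036
    for a,b in((.124,.134),(.14,.16)):
        Q=P[near&(P[...,2]>a)&(P[...,2]<b)];A=np.c_[Q[:,:2]-Q[:,:2].mean(0),np.ones(len(Q))];print(n,len(Q),circ(Q),np.median(Q[:,2]).round(4),"slope",np.linalg.lstsq(A,Q[:,2],rcond=None)[0][:2].round(3))
E
python3 go.py
```

```text
time_s: 22.02
tcp_pos: [0.6074, 0.1899, 0.1303]
tool_rot: [-0.0, 3.14, 0.0]
force: [-1.9, -0.9, 5.9]
width: 0.0212
finger_force: 30.0
time_s: 23.02
tcp_pos: [0.4538, 0.0718, 0.2295]
tool_rot: [0.006, -3.141, -0.001]
force: [1.5, -0.3, 1.1]
width: 0.0499
finger_force: 0.0
time_s: 23.27
tcp_pos: [0.4155, -0.0129, 0.2294]
tool_rot: [-0.006, -3.141, 0.002]
force: [0.3, 0.3, 1.0]
width: 0.05
finger_force: 0.0
side 162 (array([0.6078, 0.1882]), 62.9) 0.1283 slope [0.006 0.026]
side 54 (array([0.606 , 0.1862]), 23.5) 0.1475 slope [0.171 0.261]
top 524 (array([0.6087, 0.1902]), 60.1) 0.1279 slope [0.006 0.001]
top 98 (array([0.6088, 0.1904]), 21.7) 0.1497 slope [0.139 0.098]
t 23.4 p [ 0.4178 -0.0094  0.2294] yaw 89.9 w 0.0498 F [0.2 0.  0.5] q [-0.31  0.16  1.65  0.    1.34 -1.88]
```

View pics/s9.png

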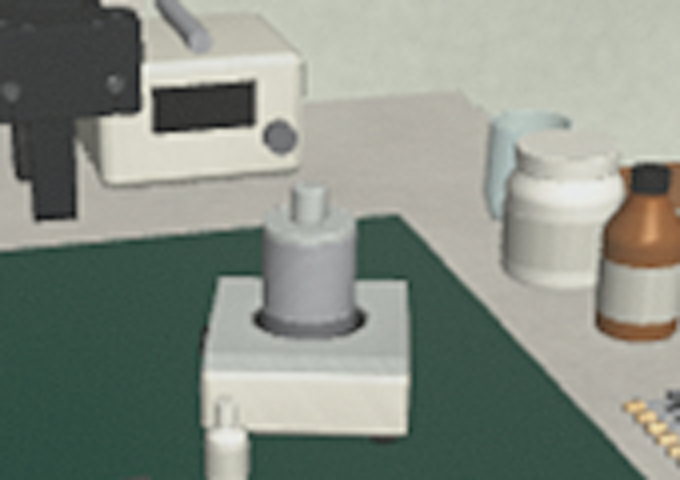

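The lid is level and home: disc top at z=0.128 (0.122 rim + 0.006), with slope under 0.01. It sits concentric on the ring at crop (310,225), and the robot is clear.

```bash
python3 -c "
from plant import job;print(job.finish_job())"
```

```text
the job is handed in; nothing more can be done
None
```

The job is handed in: former, pattern, larger ring and lid were set in that order, with the lid measured home and level (disc top at z = 0.128 m) and the pattern upright when the ring went over it; the smaller ring was not touched, and it took about 23 of the 128 s.

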